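Shim the rocking bench power supply

ROBOT

A 6-joint arm with a two-finger parallel gripper is mounted at the origin on a cart in front of the work surface, level with it; the furniture and walls round the work are solid. World frame = base frame: x ahead of the robot, y to its left, z up, the work surface at z = 0. Lengths are in m, angles in degrees, forces in N, time in s.
With the tool pointing down it reaches from about 0.375 to 0.9 m from the base axis. Payload 3.1 kg.
Tool frame: the origin (TCP) lies at the very end of the fingers, on their centre line; the grasp point (between the pads) lies grip_point_offset behind it (grip_point_offset is the distance from the TCP to the grasp point, in m); z points along the fingers, y is the line along which they close (so a half turn about z gives the same grasp; the last joint's range is limited). The gripper opens to 87 mm and grips with 3 to 60 N. Pads are 19 mm wide; open, the fingers measure 117 mm over their backs; the gripper's body (75 mm by 190 mm) begins 51 mm behind the grasp point.
Start: joints at [-86.774, 30.224, 82.088, -0, 67.689, -10.227], TCP at [0.145, -0.608, 0.223] pointing down, gripper open.
Joint ranges: [-176.69, 176.69], [-43.24, 126.21], [12.49, 139.97], [-82, 262], [0, 151.66], [-163.58, 163.58]. Speed limits (degrees/s): [159.86, 159.86, 180, 180, 180, 180].

INTERFACE

Orientations are given as a 3x3 rotation matrix whose columns are the frame's x, y, z axes.
In Python, from rig import * gives the robot as it stands.
- The arm moves only by the tool move_arm, never from a script. Its argument "increments" is a list of rows, each a list of 3 entries, a list of its own where there are three numbers: the shift along the tool's x, y, z in units of 30 mm (1.0 is 30 mm), then the turn, a rotation vector about the tool's x, y, z in units of 120 degrees (1.0 is 120 degrees), then the closure, from 0 (fully open) to 1 (shut). A call has 1 to 20 rows; each row shifts and turns the commanded pose from where the row before left it, along the tool's axes as they then stand; what a row does not reach is not made up. A row lasts 1/12 s, in which the tool goes at most 41.7 mm and 7.16 degrees, less where a joint would pass 70% of its speed; a pose out of reach is approached as far as the arm can. A call with a number of a shift or a turn outside -1 to 1 is refused whole. A call with a gripper value outside its range is refused whole. The fingers move at their own pace and stop on an object; the grip force is fixed at half the most. Time passes only in rows, so rows that do not move let the fingers close. It gives the time, the measured TCP pose, the force, the opening and the grip force at its end, in the units of the state.
- read_state(): the state, without advancing time (a new reading comes with each control period).
- capture(name): name is "scene" or "top" or "wrist"; returns a dict with "img" (480x640x3 uint8, red, green, blue), "mtx" (3x3 intrinsics, pixels), "eye" and "rotation" of the camera in the world. Camera axes: x right, y down, z forward; pixel columns grow to the right and rows downward; lengths in m; the calibration is good to about 2 mm. A picture is of the moment at which its call begins. There is no depth.
- hand_in(): hands the job in; it is judged then, once.
Trained networks look in a picture, given as the dict that the camera call returned (one of the last four; its "shot" number tells which), for a name from the list of things; names that differ only in an ending like _2 or _b are one class to them, and where a whole thing is asked for, a point or a joint stands for the part that bears it (a point fixed in the world has none). Each returns a list of dicts, best first, with "confidence" (0 to 1); they miss things now and then, are a little off and sometimes report something else, mostly with a low value. They report only what shows in the picture. A call takes as long as a camera call.
- search_frame(picture, label): "extent" ([left, top, right, bottom] as shares, 0 to 1, of the picture: columns of its width, rows of its height, round what is visible of it).
- pinpoint(picture, label): "xy" ([column, row] as shares, 0 to 1, of the picture: columns of its width, rows of its height: a listed point, or the origin of a listed thing).
The state is a dict: "time_s": time; "joint_positions": joint angles; "qvel": joint speeds; "tau": joint torques, N m; "position": TCP position; "tcp_rot": TCP orientation; "force": force on the tool from outside, world axes, zero at the start; "moment": the same for the moment, N m; "opening": opening from 0.0 (shut) to 1.0 (fully open); "grasp_force": force on a finger pad.
Only numpy, scipy, OpenCV 4.12 (cv2) and the standard library are available. Lean on these libraries where they do the work, as an engineer would, in place of code of your own. Each camera call takes 0.05 s, during which the arm holds its last target. There are 200 camera calls.

TASK

The grey bench power supply rocks because its front-left levelling foot is seized and hangs short of the bench. With the fingertips, push the wooden wedge, thin end first, along the bench in from the left side until it sits snug under that foot and the rocking stops (no farther: the supply must still stand level), then press down firmly on the top of the supply at that corner to prove that it no longer tips, and move clear. Do not grasp or lift anything, do not shove the supply out of its place, and leave the other things as they are.

Things in the scene. Friction and masses are not known exactly. Their poses are not given: they have to be found in the camera images.
- supply: grey bench power supply, 2.2 kg, loose: case 170 deep (x) x 190 wide (y) x 78 high, underside 12 mm and top 90 mm above the bench. Origin: under its middle, at foot-sole level. x points from the front panel (knobs, display) to the rear, y to its left (the robot's left), z up. Front panel at x = -85 (knobs stick out 20 more), left side at y = +95 mm. It rests level on three good feet
- short_foot_pad (a point): centre of the underside of the short foot, a level round pad of diameter 18 mm at x = -65, y = +75 mm of the supply, 4.5 to 7.5 mm above the bench. The case's left side is 20 mm farther out. The supply is heaviest at its rear; about 5 N down on the corner above tips it until this pad touches the bench
- short_foot (a joint): how far the short foot is screwed in: the pad hangs 4.5 mm + this value (0 to 0.003 m) above the bench; seized, it does not move
- short_corner (a point): point on the flat top of the supply straight above the short foot, 90 mm above the bench: the place to press, with about 10 N
- wedge: plain wooden wedge lying flat, 130 long (y), 40 wide (x), 70 g. Origin: middle of its underside. Thin end (2 mm thick) at its own y = -65 mm, thick end at y = +65 mm (17.6 mm high, upright flat face); the top slopes evenly by 0.12. It starts left of the supply, thin end pointing roughly at the short foot, and has to go in along the supply's -y, parallel to the front panel
- wedge_tip (a point): middle of the wedge's thin end, at bench level. The wedge meets the pad's left edge (9 mm left of the pad's centre) when it is as thick there as the pad is high, 21 to 46 mm behind this tip
- wedge_butt (a point): centre of the wedge's thick end face, 8.8 mm above the bench: the place to push. Pushing takes about 1 N or less while the wedge slides free and rises to 4 to 8 N within a few mm once it is snug under the pad; friction then holds it there. The force hardly grows beyond that: pushing 15 mm or more past snug lifts the corner and the supply leans
- work_board: bystander: green circuit board, 113x142x26 mm, lying at the far right; origin at the middle of its underside
- cutters_green: bystander: side cutters with green handles, 41x122x11 mm, lying in front of the supply; origin at the middle of its underside
- flux_bottle_a: bystander: dropper bottle, diameter 35, 94 mm high, behind the supply; origin at the middle of its underside
- driver_blue: bystander: small screwdriver with a blue handle, 15x142x15 mm, lying right of the supply; origin at the middle of its underside
- solder_spool: bystander: solder spool standing on its flange, 52 mm across, 36 mm high, left of the supply's rear; origin near the middle of its underside
- power_brick: bystander: black mains adapter block, 36x62x26 mm, behind the supply; origin at the middle of its underside

How it is judged:
By the outcome, as a careful person would: the job done as asked, in the order asked, and still so for the second after the job is handed in, with the robot touching nothing.
It also fails if it takes over 58 s, if anything falls off the work surface, if the arm or the gripper's body presses on something with over 40 N, if the wrist force passes 120 N, or if a joint passes its speed limit or range.

## Working session

There is one attempt and no reset: what is moved stays moved. The work goes in short steps, Python scripts to look and compute and a tool call to move; the robot and the scene stay as the last step left them, time stands still between calls to the robot, and variables do not carry over. Pictures are saved under pics/ and viewed, at most 10 in all, crops included, and the job is handed in when it is done.

Besides the shell and the picture viewer there is one more tool, called after "Request:" as a command line: name --argument value ..., lists and objects as JSON in quotes. move_arm: Moves the arm, as the interface text tells. Its arguments: {"type":"object","properties":{"increments":{"type":"array"}},"required":["increments"]}

```bash
mkdir -p pics; cat > h.py <<'E'
from rig import *
import numpy as np, cv2
def ray(c,xy,z):
    h,w=c["img"].shape[:2]
    p=np.linalg.inv(c["mtx"])@np.array([xy[0]*w,xy[1]*h,1]); d=np.array(c["rotation"])@p
    e=np.array(c["eye"]); return (e+d*(z-e[2])/d[2]).round(4)
def save(c,n): cv2.imwrite(f"pics/{n}.png",cv2.cvtColor(c["img"],cv2.COLOR_RGB2BGR))
E
python3 - <<'E'
from h import *
for n in("top","scene"):
    c=capture(n); save(c,n+"1"); print(n,np.round(c["eye"],3))
    for l,z in(("wedge",0),("wedge_tip",0),("wedge_butt",.0088),("short_corner",.09),("supply",0),("short_foot_pad",.006),("solder_spool",0),("cutters_green",0)):
        print(l,[(ray(c,d["xy"],z),np.round(np.array(d["xy"])*[640,480]),round(d["confidence"],2)) for d in pinpoint(c,l)[:2]])
s=read_state();print(s["time_s"],np.round(s["tcp_rot"],3),s["position"],s["force"])
E
```

```text
top [ 0.505 -0.073  1.085]
wedge [(array([0.5245, 0.263 , 0.    ]), array([192., 267.]), 0.77)]
wedge_tip [(array([0.5147, 0.1875, 0.    ]), array([224., 271.]), 0.76), (array([0.6699, 0.1975, 0.    ]), array([219., 204.]), 0.74)]
wedge_butt [(array([0.5389, 0.3193, 0.0088]), array([166., 262.]), 0.73)]
short_corner [(array([0.5102, 0.1059, 0.09  ]), array([252., 272.]), 0.69)]
supply [(array([0.5649, 0.0161, 0.    ]), array([297., 247.]), 0.95)]
short_foot_pad [(array([0.5052, 0.117 , 0.006 ]), array([254., 274.]), 0.23)]
solder_spool [(array([0.6624, 0.2002, 0.    ]), array([218., 208.]), 0.81), (array([0.5181, 0.1922, 0.    ]), array([222., 269.]), 0.3)]
cutters_green [(array([ 0.3975, -0.0914,  0.    ]), array([346., 319.]), 0.65), (array([ 0.4824, -0.4355,  0.    ]), array([496., 277.]), 0.57)]
scene [-0.402  0.822  0.722]
wedge [(array([0.5143, 0.2649, 0.    ]), array([215., 335.]), 0.76)]
wedge_tip [(array([0.5047, 0.197 , 0.    ]), array([245., 324.]), 0.76), (array([ 0.7519, -0.133 ,  0.    ]), array([287., 240.]), 0.16)]
wedge_butt [(array([0.5291, 0.3364, 0.0088]), array([181., 343.]), 0.85)]
short_corner [(array([0.5119, 0.1057, 0.09  ]), array([274., 271.]), 0.7)]
supply [(array([0.5536, 0.0218, 0.    ]), array([292., 287.]), 0.75), (array([0.5287, 0.258 , 0.    ]), array([214., 331.]), 0.49)]
short_foot_pad [(array([0.4942, 0.2066, 0.006 ]), array([244., 326.]), 0.32)]
solder_spool [(array([0.6641, 0.1943, 0.    ]), array([203., 296.]), 0.86)]
cutters_green [(array([ 0.3867, -0.0847,  0.    ]), array([377., 296.]), 0.69), (array([0.4931, 0.2038, 0.    ]), array([246., 328.]), 0.69)]
0.9 [[ 0.973  0.233 -0.   ]
 [ 0.233 -0.973 -0.   ]
 [-0.     0.    -1.   ]] [ 0.14542205 -0.60783794  0.22257437] [ 0.28854993 -0.63841439 -0.03850336]
```

```bash
python3 - <<'E'
from h import *
c=cv2.imread("pics/top1.png")[170:350,130:410]
cv2.imwrite("pics/top_c.png",cv2.resize(c,None,fx=2.8,fy=2.8,interpolation=2))
E
```

```text
(no output)
```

View pics/top_c.png

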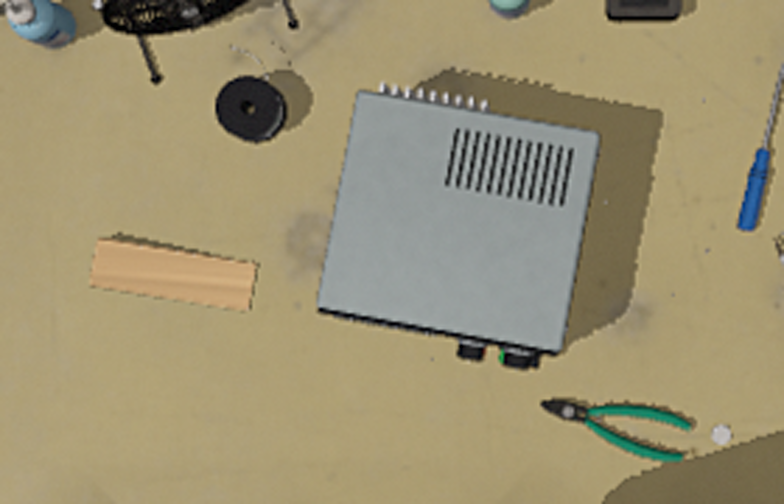

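View pics/scene1.png

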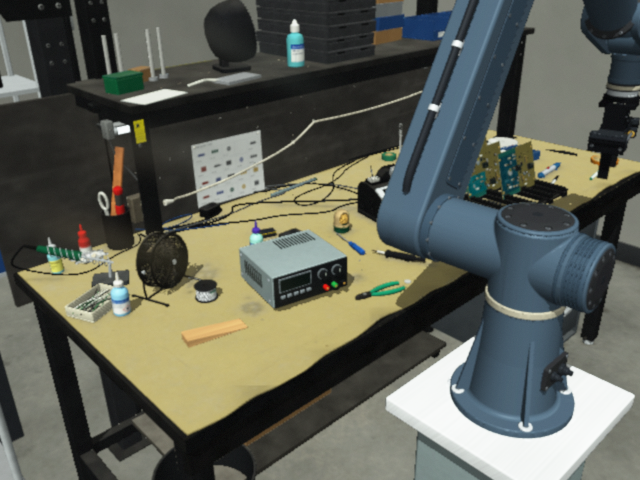

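The top crop shows the supply's top, with its corners at about (358,90), (599,132), (563,352) and (319,308). The wedge lies to its left, with its thin end on the right near (253,286). I'll fit both poses from these corners.

```bash
python3 - <<'E'
from h import *
c=capture("top")
def P(p,z): return ray(c,[(p[0]/2.8+130)/640,(p[1]/2.8+170)/480],z)[:2]
def fit(L,W):
    L=np.array(L);W=np.array(W);l=L-L.mean(0);w=W-W.mean(0)
    a=np.arctan2((l[:,0]*w[:,1]-l[:,1]*w[:,0]).sum(),(l*w).sum());R=np.array([[np.cos(a),-np.sin(a)],[np.sin(a),np.cos(a)]])
    t=W.mean(0)-R@L.mean(0); print("yaw",np.degrees(a).round(2),"t",t.round(4),"res",(W-(L@R.T+t)).round(4).tolist());return R,t
R,t=fit([(.085,.095),(.085,-.095),(-.085,-.095),(-.085,.095)],[P(p,.09) for p in((358,90),(599,132),(563,352),(319,308))])
print("corner",R@[-.065,.075]+t,"left side pt",R@[-.065,.095]+t)
Rw,tw=fit([(.02,.065),(.02,-.065),(-.02,-.065),(-.02,.065)],[P((98,238),.0176),P((257,262),.002),P((249,310),.002),P((91,287),.0176)])
tip=Rw@[0,-.065]+tw;butt=Rw@[0,.065]+tw
print("tip",tip,"butt",butt)
for n,p in(("tip",tip),("butt",butt),("mid",tw)): print(n,"in supply",R.T@(p-t))
E
```

```text
yaw -11.43 t [0.5568 0.016 ] res [[-0.0005, -0.0009], [-0.0007, 0.0022], [0.0004, 0.0007], [0.0008, -0.002]]
corner [0.50789916 0.1023921 ] left side pt [0.51186195 0.12199558]
yaw -10.14 t [0.523  0.2588] res [[0.0002, -0.0005], [0.0001, 0.001], [0.0001, 0.001], [-0.0004, -0.0015]]
tip [0.51155184 0.1948411 ] butt [0.53444816 0.3228089 ]
tip in supply [-0.07973753  0.16633983]
butt in supply [-0.08265063  0.29630718]
mid in supply [-0.08119408  0.23132351]
```

Request:
move_arm --increments '[[[0,0,0],[0,0,0.052],0],[[0,0,0],[0,0,0.052],0],[[0,0,0],[0,0,0.052],0],[[0,0,0],[0,0,0.052],0],[[0.543,-0.979,0],[0,0,0],0],[[0.543,-0.979,0],[0,0,0],0],[[0.543,-0.979,0],[0,0,0],0],[[0.543,-0.979,0],[0,0,0],0],[[0.543,-0.979,0],[0,0,0],0],[[0.543,-0.979,0],[0,0,0],0],[[0.543,-0.979,0],[0,0,0],0],[[0.543,-0.979,0],[0,0,0],0],[[0.543,-0.979,0],[0,0,0],0],[[0.543,-0.979,0],[0,0,0],0],[[0.543,-0.979,0],[0,0,0],0],[[0.543,-0.979,0],[0,0,0],0],[[0.543,-0.979,0],[0,0,0],0],[[0.543,-0.979,0],[0,0,0],0]]'

```text
time_s: 2.45
position: [0.4519, -0.2491, 0.2228]
tcp_rot: [[0.98, -0.199, 0.0], [-0.199, -0.98, -0.0], [0.001, 0.0, -1.0]]
force: [0.4, -0.9, 0.1]
opening: 1.002
grasp_force: 0.0
```

Request:
move_arm --increments '[[[-0.135,-0.959,0],[0,0,0],0],[[-0.135,-0.959,0],[0,0,0],0],[[-0.135,-0.959,0],[0,0,0],0],[[-0.135,-0.959,0],[0,0,0],0],[[-0.135,-0.959,0],[0,0,0],0],[[-0.135,-0.959,0],[0,0,0],0],[[-0.135,-0.959,0],[0,0,0],0],[[-0.135,-0.959,0],[0,0,0],0],[[-0.135,-0.959,0],[0,0,0],0],[[-0.135,-0.959,0],[0,0,0],0],[[-0.135,-0.959,0],[0,0,0],0],[[-0.135,-0.959,0],[0,0,0],0],[[-0.135,-0.959,0],[0,0,0],0],[[-0.135,-0.959,0],[0,0,0],0],[[-0.135,-0.959,0],[0,0,0],0],[[-0.135,-0.959,0],[0,0,0],0],[[-0.135,-0.959,0],[0,0,0],0],[[-0.135,-0.959,0],[0,0,0],0],[[0,0,0],[0,0,0],0],[[0,0,0],[0,0,0],0]]'

```text
time_s: 4.12
position: [0.4826, 0.2729, 0.2225]
tcp_rot: [[0.98, -0.197, 0.0], [-0.197, -0.98, -0.0], [0.0, 0.0, -1.0]]
force: [0.3, -0.7, -0.2]
opening: 0.996
grasp_force: 0.0
```

```bash
cat >> h.py <<'E'
a=np.radians(-11.43);R=np.array([[np.cos(a),-np.sin(a)],[np.sin(a),np.cos(a)]]);t=np.array([.5568,.016])
def S(p): return (R.T@(np.array(p[:2])-t)).round(4)
def st():
    s=read_state();M=np.array(s["tcp_rot"]);p=np.array(s["position"])
    print("t",round(s["time_s"],2),"p",p.round(4),"inS",S(p),"yaw",np.degrees(np.arctan2(M[1,0],M[0,0])).round(2),"F",np.round(s["force"],2),"FS",(R.T@np.array(s["force"])[:2]).round(2),"J",np.round(s["joint_positions"],1),"op",s["opening"])
    return M,p
E
python3 - <<'E'
from h import *
st();print(grip_point_offset if 'grip_point_offset' in globals() else '')
c=capture("wrist");save(c,"w1")
E
```

```text
t 4.12 p [0.4826 0.2729 0.2225] inS [-0.1236  0.2371] yaw -11.34 F [ 0.3  -0.65 -0.19] FS [ 0.43 -0.58] J [ 17.9  24.8  92.3  -0.   62.9 119.3] op 0.9962160388145728
0.0187
```

View pics/w1.png

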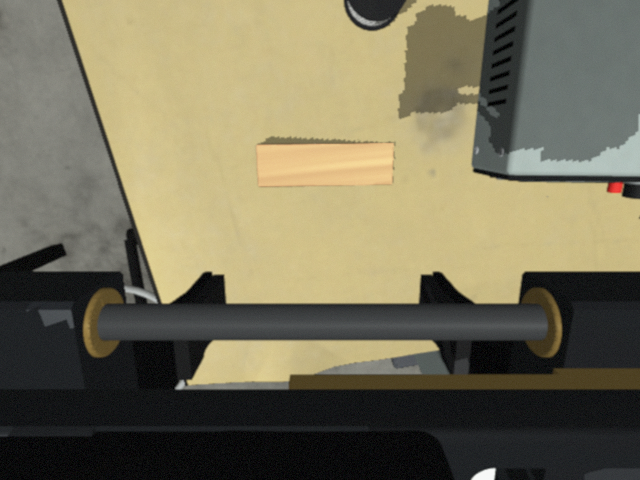

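The wrist view shows the wedge at columns 258–393 and rows 143–186, with the supply's front-left top corner at about (475,171). I'll compare these with the top-view fit.

```bash
python3 - <<'E'
from h import *
c=capture("wrist")
for n,p,z in(("ButtR",(258,144),.0176),("TipR",(394,142),.002),("TipF",(394,185),.002),("ButtF",(258,187),.0176),("supFL top",(474.5,170.5),.09)):
    w=ray(c,(p[0]/640,p[1]/480),z);print(n,w,S(w))
for l,z in(("wedge_tip",0),("wedge_butt",.0088),("short_corner",.09)):
    print(l,[(S(ray(c,d["xy"],z)),round(d["confidence"],2)) for d in pinpoint(c,l)[:2]])
E
```

```text
ButtR [0.5555 0.3176 0.0176] [-0.061   0.2954]
TipR [0.5318 0.1916 0.002 ] [-0.0593  0.1672]
TipF [0.491  0.1979 0.002 ] [-0.1005  0.1653]
ButtF [0.5169 0.327  0.0176] [-0.1007  0.2969]
supFL top [0.5035 0.1507 0.09  ] [-0.0789  0.1215]
wedge_tip [(array([-0.0796,  0.1693]), 0.81)]
wedge_butt [(array([-0.0814,  0.3011]), 0.73)]
short_corner [(array([-0.0632,  0.079 ]), 0.93)]
```

Request:
move_arm --increments '[[[0,0,0.9],[0,0,0],0],[[0,0,0.9],[0,0,0],0],[[0,0,0.9],[0,0,0],0],[[0,0,0.9],[0,0,0],0],[[0,0,0.9],[0,0,0],0],[[0,0,0.9],[0,0,0],0],[[0,0,0.9],[0,0,0],0],[[0,0,0.5],[0,0,0],0],[[0,0,0.3],[0,0,0],0],[[0,0,0.19],[0,0,0],0],[[0,0,0],[0,0,0],0],[[0,0,0],[0,0,0],0]]'

```text
time_s: 5.37
position: [0.4835, 0.2715, 0.0045]
tcp_rot: [[0.98, -0.2, 0.001], [-0.2, -0.98, 0.0], [0.001, -0.001, -1.0]]
force: [0.6, -0.8, 0.2]
opening: 1.002
grasp_force: 0.0
```

Request:
move_arm --increments '[[[0.1,0,0.05],[0,0,0],0],[[0.1,0,0],[0,0,0],0],[[0.1,0,0],[0,0,0],0],[[0.1,0,0],[0,0,0],0],[[0.1,0,0],[0,0,0],0],[[0.1,0,0],[0,0,0],0],[[0.1,0,0],[0,0,0],0],[[0.1,0,0],[0,0,0],0],[[0.06,0,0],[0,0,0],0],[[0.04,0,0],[0,0,0],0],[[0.03,0,0],[0,0,0],0],[[0,0,0],[0,0,0],0],[[0,0,0],[0,0,0],0]]'

```text
time_s: 6.45
position: [0.5103, 0.266, 0.0023]
tcp_rot: [[0.98, -0.199, 0.0], [-0.199, -0.98, 0.0], [0.0, -0.0, -1.0]]
force: [0.6, -0.1, -0.2]
opening: 0.999
grasp_force: 0.0
```

```bash
python3 - <<'E'
from h import *
st()
E
```

```text
t 6.45 p [0.5103 0.266  0.0023] inS [-0.0951  0.2359] yaw -11.51 F [ 0.56 -0.06 -0.22] FS [0.56 0.05] J [ 16.4  45.2  97.4  -0.   37.4 117.9] op 0.9987093036328181
```

Request:
move_arm --increments '[[[-0.3,0,0],[0,0,0],0],[[-0.3,0,0],[0,0,0],0],[[0,0,-0.9],[0,0,0],0],[[0,0,-0.9],[0,0,0],0],[[0,0,-0.9],[0,0,0],0],[[0,0,-0.9],[0,0,0],0],[[0,0,-0.9],[0,0,0],0],[[0.4,-0.74,0],[0,0,-0.058],1],[[0,0,0],[0,0,-0.058],1],[[0,0,0],[0,0,-0.058],1],[[0,0,0],[0,0,-0.058],1],[[0,0,0],[0,0,-0.058],1],[[0,0,0],[0,0,-0.058],1],[[0,0,0],[0,0,-0.058],1],[[0,0,0],[0,0,-0.058],1],[[0,0,0],[0,0,-0.058],1],[[0,0,0],[0,0,-0.058],1],[[0,0,0],[0,0,-0.058],1],[[0,0,0],[0,0,-0.058],1],[[0,0,0],[0,0,-0.054],1]]'

```text
time_s: 8.12
position: [0.507, 0.2891, 0.137]
tcp_rot: [[0.193, 0.981, -0.002], [0.981, -0.193, -0.0], [-0.001, -0.002, -1.0]]
force: [0.0, 0.1, 0.7]
opening: 0.099
grasp_force: 0.0
```

```bash
python3 - <<'E'
from h import *
st()
for n in("top","wrist"):
    c=capture(n);save(c,n+"2")
    for l,z in(("wedge_tip",0),("wedge_butt",.0088),("short_corner",.09)):
        print(n,l,[(S(ray(c,d["xy"],z)),round(d["confidence"],2)) for d in pinpoint(c,l)[:1]])
E
```

```text
t 8.12 p [0.507  0.2891 0.137 ] inS [-0.103   0.2578] yaw 78.87 F [0.02 0.14 0.74] FS [-0.    0.14] J [18.7 33.4 92.6  0.  54.1 29.9] op 0.09918727871917726
top wedge_tip [(array([-0.0603,  0.1685]), 0.82)]
top wedge_butt [(array([-0.0636,  0.3007]), 0.97)]
top short_corner [(array([-0.0681,  0.0769]), 0.65)]
wrist wedge_tip []
wrist wedge_butt [(array([-0.0622,  0.2988]), 0.83)]
wrist short_corner []
```

View pics/wrist2.png

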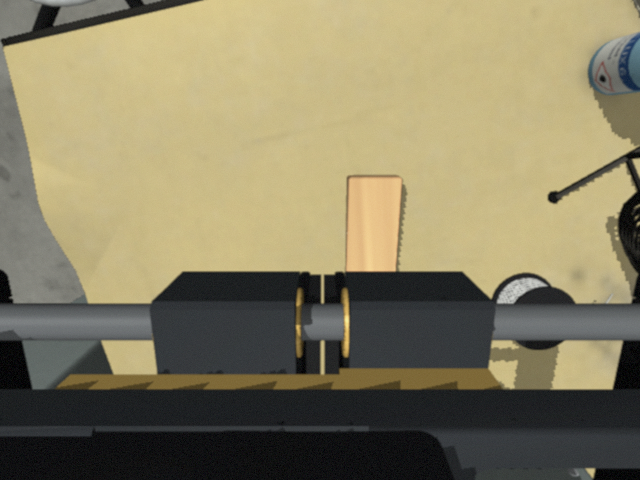

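The wedge is square to the supply and centred near x = -63 mm, with its butt at (375,177) in the wrist view. Next I'll go down behind the butt.

Request:
move_arm --increments '[[[0.75,0.43,0],[0,0,0],1],[[0.75,0.43,0],[0,0,0],1],[[0.75,0.43,0],[0,0,0],1],[[0,0,0.9],[0,0,0],1],[[0,0,0.9],[0,0,0],1],[[0,0,0.9],[0,0,0],1],[[0,0,0.9],[0,0,0],1],[[0,0,0.5],[0,0,0],1],[[0,0,0.25],[0,0,0],1],[[0,0,0],[0,0,0],1],[[0,0,0],[0,0,0],1]]'

```text
time_s: 9.43
position: [0.5604, 0.3475, 0.0071]
tcp_rot: [[0.2, 0.98, 0.0], [0.98, -0.2, 0.0], [0.0, 0.0, -1.0]]
force: [0.1, -0.0, -0.1]
opening: 0.01
grasp_force: 0.0
```

```bash
python3 - <<'E'
from h import *
st()
E
```

```text
t 9.43 p [0.5604 0.3475 0.0071] inS [-0.0622  0.3257] yaw 78.47 F [ 0.07 -0.   -0.13] FS [0.07 0.01] J [22.1 48.6 84.4  0.  47.  33.6] op 0.010023939880798251
```

Request:
move_arm --increments '[[[-0.15,0,0],[0,0,0],1],[[-0.15,0,0],[0,0,0],1],[[-0.15,0,0],[0,0,0],1],[[-0.15,0,0],[0,0,0],1],[[-0.15,0,0],[0,0,0],1],[[-0.15,0,0],[0,0,0],1],[[-0.15,0,0],[0,0,0],1],[[-0.15,0,0],[0,0,0],1],[[-0.15,0,0],[0,0,0],1],[[-0.15,0,0],[0,0,0],1],[[-0.15,0,0],[0,0,0],1],[[-0.15,0,0],[0,0,0],1],[[-0.15,0,0],[0,0,0],1],[[-0.15,0,0],[0,0,0],1],[[-0.15,0,0],[0,0,0],1],[[-0.15,0,0],[0,0,0],1],[[-0.15,0,0],[0,0,0],1],[[-0.15,0,0],[0,0,0],1],[[-0.15,0,0],[0,0,0],1],[[-0.1,0,0],[0,0,0],1]]'

```text
time_s: 11.1
position: [0.5422, 0.2601, 0.0068]
tcp_rot: [[0.2, 0.98, -0.0], [0.98, -0.2, -0.0], [-0.0, -0.0, -1.0]]
force: [0.2, 0.5, 0.6]
opening: 0.002
grasp_force: 0.2
```

```bash
python3 - <<'E'
from h import *
st()
c=capture("top");save(c,"top3")
for l,z in(("wedge_tip",0),("wedge_butt",.0088),("short_corner",.09)):
        print(l,[(S(ray(c,d["xy"],z)),round(d["confidence"],2)) for d in pinpoint(c,l)[:1]])
c=cv2.imread("pics/top3.png")[170:350,130:410]
cv2.imwrite("pics/top3_c.png",cv2.resize(c,None,fx=2.8,fy=2.8,interpolation=2))
E
```

```text
t 11.1 p [0.5422 0.2601 0.0068] inS [-0.0627  0.2363] yaw 78.48 F [0.21 0.49 0.64] FS [0.11 0.52] J [15.  45.9 93.4 -0.  40.7 26.5] op 0.0018352992140715533
wedge_tip [(array([-0.0677,  0.0974]), 0.67)]
wedge_butt [(array([-0.0595,  0.22  ]), 0.85)]
short_corner [(array([-0.0696,  0.0763]), 0.63)]
```

View pics/top3_c.png

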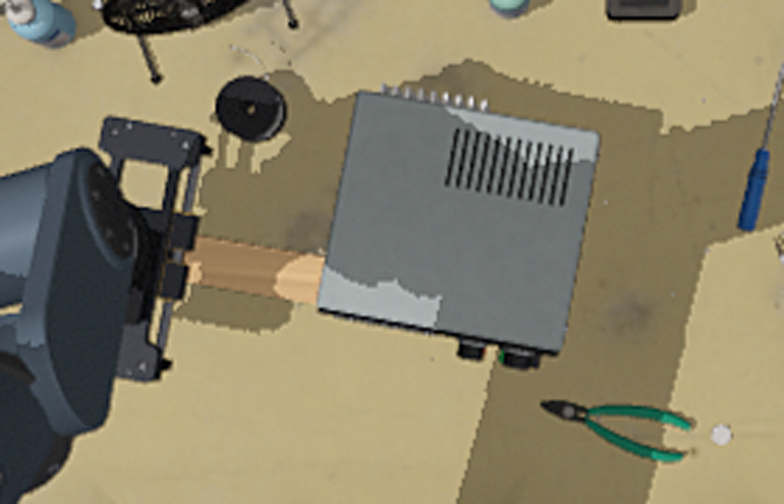

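The wedge goes in straight, parallel to the front panel, and its sliding force is about 0.5 N.

Request:
move_arm --increments '[[[-0.1,0,0],[0,0,0],1],[[-0.1,0,0],[0,0,0],1],[[-0.1,0,0],[0,0,0],1],[[-0.1,0,0],[0,0,0],1],[[-0.1,0,0],[0,0,0],1],[[-0.1,0,0],[0,0,0],1],[[-0.1,0,0],[0,0,0],1],[[-0.05,0,0],[0,0,0],1],[[-0.05,0,0],[0,0,0],1]]'

```text
time_s: 12.05
position: [0.5376, 0.2369, 0.0069]
tcp_rot: [[0.2, 0.98, -0.0], [0.98, -0.2, 0.0], [0.0, -0.0, -1.0]]
force: [0.1, -0.0, -0.3]
opening: 0.008
grasp_force: 0.3
```

Request:
move_arm --increments '[[[-0.03,0,0],[0,0,0],1],[[-0.03,0,0],[0,0,0],1],[[-0.03,0,0],[0,0,0],1]]'

```text
time_s: 12.3
position: [0.5371, 0.2345, 0.0069]
tcp_rot: [[0.199, 0.98, 0.0], [0.98, -0.199, 0.0], [0.0, 0.0, -1.0]]
force: [1.0, 0.4, -0.5]
opening: 0.004
grasp_force: 0.3
```

Request:
move_arm --increments '[[[-0.03,0,0],[0,0,0],1],[[-0.03,0,0],[0,0,0],1],[[-0.03,0,0],[0,0,0],1]]'

```text
time_s: 12.55
position: [0.5366, 0.2319, 0.0069]
tcp_rot: [[0.199, 0.98, 0.0], [0.98, -0.199, 0.0], [0.0, 0.0, -1.0]]
force: [0.9, 0.2, 0.1]
opening: 0.007
grasp_force: 0.3
```

Request:
move_arm --increments '[[[-0.03,0,0],[0,0,0],1],[[-0.03,0,0],[0,0,0],1],[[-0.03,0,0],[0,0,0],1]]'

```text
time_s: 12.8
position: [0.536, 0.2292, 0.0069]
tcp_rot: [[0.2, 0.98, 0.0], [0.98, -0.2, 0.0], [0.0, 0.0, -1.0]]
force: [-0.2, 0.5, 1.2]
opening: 0.007
grasp_force: 0.4
```

Request:
move_arm --increments '[[[-0.03,0,0],[0,0,0],1],[[-0.03,0,0],[0,0,0],1],[[-0.03,0,0],[0,0,0],1]]'

```text
time_s: 13.05
position: [0.5359, 0.2271, 0.0069]
tcp_rot: [[0.2, 0.98, 0.001], [0.98, -0.2, 0.001], [0.001, 0.001, -1.0]]
force: [1.0, 4.8, -0.1]
opening: 0.004
grasp_force: 2.2
```

Request:
move_arm --increments '[[[-0.03,0,0],[0,0,0],1],[[-0.03,0,0],[0,0,0],1],[[-0.03,0,0],[0,0,0],1]]'

```text
time_s: 13.3
position: [0.5359, 0.2251, 0.007]
tcp_rot: [[0.2, 0.98, 0.002], [0.98, -0.2, 0.002], [0.002, 0.002, -1.0]]
force: [1.0, 6.2, 0.1]
opening: 0.005
grasp_force: 3.2
```

Request:
move_arm --increments '[[[-0.03,0,0],[0,0,0],1],[[0,0,0],[0,0,0],1],[[0,0,0],[0,0,0],1]]'

```text
time_s: 13.55
position: [0.5356, 0.2241, 0.007]
tcp_rot: [[0.2, 0.98, 0.002], [0.98, -0.2, 0.002], [0.002, 0.002, -1.0]]
force: [1.5, 5.4, -1.5]
opening: 0.007
grasp_force: 2.8
```

```bash
python3 - <<'E'
from h import *
st()
c=capture("top")
for l,z in(("wedge_butt",.0088),("short_corner",.09),("supply",0)):
        print(l,[(S(ray(c,d["xy"],z)),round(d["confidence"],2)) for d in pinpoint(c,l)[:1]])
d=cv2.absdiff(c["img"],cv2.cvtColor(cv2.imread("pics/top3.png"),cv2.COLOR_BGR2RGB))
save(c,"top4")
E
```

```text
t 13.55 p [0.5356 0.2241 0.007 ] inS [-0.062   0.1998] yaw 78.45 F [ 1.45  5.44 -1.49] FS [0.35 5.62] J [11.6 44.9 96.7  0.1 38.2 23.1] op 0.0073068568226073135
wedge_butt [(array([-0.0673,  0.1891]), 0.96)]
short_corner [(array([-0.0639,  0.0754]), 0.64)]
supply [(array([ 0.0054, -0.0049]), 0.6)]
```

Request:
move_arm --increments '[[[0.2,0,0],[0,0,0],1],[[0.8,0,0],[0,0,0],1],[[0,0,-0.8],[0,0,0],1],[[0,0,-0.9],[0,0,0],1],[[0,0,-0.9],[0,0,0],1],[[0,0,-0.9],[0,0,0],1],[[0,0,-0.8],[0,0,0],1],[[-0.6,-0.1,0],[0,0,0],1],[[-0.9,0,0],[0,0,0],1],[[-0.9,0,0],[0,0,0],1],[[-0.9,0,0],[0,0,0],1],[[-0.9,0,0],[0,0,0],1],[[-0.9,0,0],[0,0,0],1],[[0,0,0.4],[0,0,0],1],[[0,0,0.4],[0,0,0],1],[[0,0,0.3],[0,0,0],1],[[0,0,0],[0,0,0],1],[[0,0,0],[0,0,0],1]]'

```text
time_s: 15.25
position: [0.5066, 0.1032, 0.1023]
tcp_rot: [[0.199, 0.98, -0.002], [0.98, -0.199, -0.0], [-0.001, -0.002, -1.0]]
force: [-0.2, -0.7, 0.1]
opening: 0.008
grasp_force: 0.0
```

```bash
python3 - <<'E'
from h import *
st()
E
```

```text
t 15.25 p [0.5066 0.1032 0.1023] inS [-0.0664  0.0755] yaw 78.52 F [-0.2  -0.7   0.14] FS [-0.06 -0.72] J [ -0.9  32.6 103.6  -0.   43.9  10.6] op 0.008081922042217221
```

Now I'm above the corner, with 12 mm to go.

Request:
move_arm --increments '[[[0,0,0.1],[0,0,0],1],[[0,0,0.1],[0,0,0],1],[[0,0,0.1],[0,0,0],1],[[0,0,0.03],[0,0,0],1],[[0,0,0.03],[0,0,0],1]]'

```text
time_s: 15.67
position: [0.5072, 0.1033, 0.092]
tcp_rot: [[0.199, 0.98, -0.0], [0.98, -0.199, -0.0], [-0.0, -0.0, -1.0]]
force: [0.0, 0.5, 0.4]
opening: 0.004
grasp_force: 0.0
```

Request:
move_arm --increments '[[[0,0,0.03],[0,0,0],1],[[0,0,0.02],[0,0,0],1]]'

```text
time_s: 15.83
position: [0.5073, 0.1032, 0.0907]
tcp_rot: [[0.199, 0.98, 0.0], [0.98, -0.199, 0.0], [0.0, 0.0, -1.0]]
force: [-0.5, -0.0, 5.7]
opening: 0.007
grasp_force: 3.0
```

Request:
move_arm --increments '[[[0,0,0.02],[0,0,0],1],[[0,0,0],[0,0,0],1]]'

```text
time_s: 16.0
position: [0.5073, 0.1032, 0.0907]
tcp_rot: [[0.199, 0.98, 0.0], [0.98, -0.199, 0.0], [0.0, 0.0, -1.0]]
force: [-0.9, 0.6, 5.8]
opening: 0.001
grasp_force: 2.7
```

Request:
move_arm --increments '[[[0,0,0.04],[0,0,0],1],[[0,0,0],[0,0,0],1],[[0,0,0],[0,0,0],1]]'

```text
time_s: 16.25
position: [0.5072, 0.1032, 0.0905]
tcp_rot: [[0.199, 0.98, 0.001], [0.98, -0.199, 0.0], [0.0, 0.001, -1.0]]
force: [-3.2, 0.2, 13.8]
opening: 0.008
grasp_force: 6.7
```

Request:
move_arm --increments '[[[0,0,0],[0,0,0],1],[[0,0,0],[0,0,0],1],[[0,0,0],[0,0,0],1],[[0,0,0],[0,0,0],1],[[0,0,0],[0,0,0],1],[[0,0,0],[0,0,0],1]]'

```text
time_s: 16.75
position: [0.5072, 0.1032, 0.0905]
tcp_rot: [[0.199, 0.98, 0.001], [0.98, -0.199, 0.0], [0.0, 0.001, -1.0]]
force: [-3.6, 0.1, 13.2]
opening: 0.004
grasp_force: 6.6
```

Request:
move_arm --increments '[[[0,0,-0.1],[0,0,0],1],[[0,0,-0.3],[0,0,0],1],[[0,0,-0.8],[0,0,0],1],[[0,0,-0.8],[0,0,0],1],[[0,0,-0.8],[0,0,0],1],[[0,0,-0.8],[0,0,0],1],[[0.9,0,0],[0,0,0],1],[[0.9,0,0],[0,0,0],1],[[0.9,0,0],[0,0,0],1],[[0.9,0,0],[0,0,0],1],[[0.9,0,0],[0,0,0],1],[[0.9,0,0],[0,0,0],1],[[0.9,0,0],[0,0,0],1],[[0.9,0,0],[0,0,0],1],[[0,0,0],[0,0,0],1],[[0,0,0],[0,0,0],1]]'

```text
time_s: 18.08
position: [0.5501, 0.3159, 0.1967]
tcp_rot: [[0.197, 0.98, 0.0], [0.98, -0.197, -0.0], [-0.0, 0.0, -1.0]]
force: [-1.1, -0.2, -1.2]
opening: 0.007
grasp_force: 0.0
```

```bash
python3 - <<'E'
from h import *
st()
c=capture("top");save(c,"top5")
for l,z in(("wedge_butt",.0088),("short_corner",.09)):
        print(l,[(S(ray(c,d["xy"],z)),round(d["confidence"],2)) for d in pinpoint(c,l)[:1]])
g=lambda n:cv2.imread(f"pics/{n}.png")[170:350,130:410]
cv2.imwrite("pics/cmp.png",cv2.resize(np.vstack([g("top1")[:140],g("top5")[:140]]),None,fx=2.1,fy=2.1,interpolation=2))
E
```

```text
t 18.08 p [0.5501 0.3159 0.1967] inS [-0.066   0.2926] yaw 78.64 F [-1.11 -0.16 -1.16] FS [-1.06 -0.37] J [19.8 32.6 82.2 -0.  65.3 31.2] op 0.006650422570584606
wedge_butt [(array([-0.0654,  0.1831]), 0.77)]
short_corner [(array([-0.0647,  0.0769]), 0.64)]
```

View pics/cmp.png

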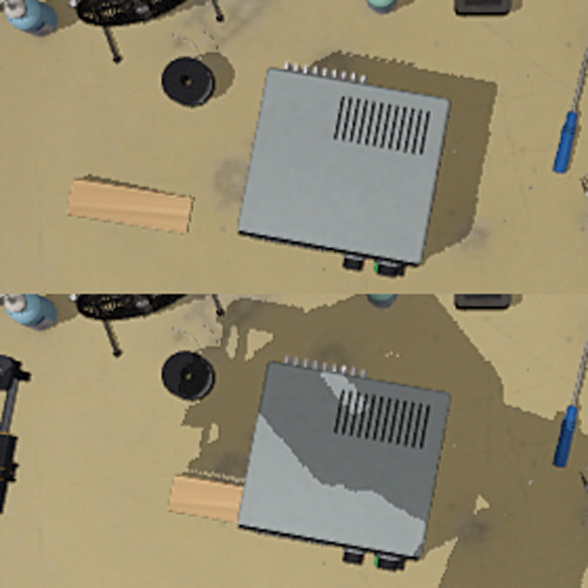

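The comparison shows the supply where it was: its front-left corner is at (239,233) before and (239,527−294) after. The wedge is straight under the left front, with its butt at about column 170, and nothing else has moved.

```bash
python3 -c "
from rig import *
print(hand_in())"
```

```text
the job is handed in; nothing more can be done
None
```

The wedge sits snug under the short foot: pushing force rose to about 6 N, and I stopped about 3–4 mm past first contact. The corner then held about 13 N without sinking, the supply had not visibly moved, the arm is clear, and the job is handed in (no verdict was returned).

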